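# Push the long roller up the test ramp and hold it on its spring stop

### The job

On the two-lane test ramp, push the long steel roller up its own lane with the fingertips until it has pushed the spring pad at the top in, flush with the stop block, and finish while holding it there: the program ends with the fingers still pressing the roller against its stop. Do not let it roll back into the gutter at the low end, do not lift it or take it between the fingers, and leave the short roller in its groove and the things round the ramp where they are.

Things in the scene. Friction and masses are not known exactly. Their poses are not given: they have to be found in the camera images.
- track (a point): Ramp frame: two parallel lanes on an aluminium deck, 142 mm wide in all, rising at 8 degrees away from the robot; fixed, placed and turned anew each run. Origin on the deck at the starting groove, midway between the lanes, 40 mm above the bench; x up the slope along the deck, y to the left lane, z square off the deck. Lane centres y = +36 and -36 mm, 62 mm wide, rails 7 mm high.
- groove (a point): Same point and axes as the track frame. The starting groove, 14 mm wide, crosses both lanes here; rollers rest in it with axes 14 mm above the deck. The deck is plain from track x = 7 mm up.
- gutter (a point): Middle of the open catch gutter at the low end, at deck height: track x = -20 to -64 mm, 12 mm deep, with a wall behind it 4 mm higher than the deck. A roller let go high on the slope runs back over the groove into it.
- stop (a point): Foot of the front face of the grey stop blocks, midway between the lanes, at track x = 156 mm. Each lane has a block 38 mm long and 36 mm high with a spring pad in its front.
- long_roller: Solid steel roller, ground and oiled (friction about 0.18), 32 mm in diameter, 56 mm long, 0.34 kg: the longer of the two, in the left or right lane, lying across it in the groove. Origin at its centre; y is its axis (the frame turns as it rolls). On the plain deck its axis is 16 mm above the deck; its centre is at track x = 128 mm when it meets the pad and 140 mm at the stop block.
- short_roller: Solid steel roller, 32 mm in diameter, 32 mm long, lying in the groove of the other lane. It stays there. Origin at its centre, y its axis.
- pad_left (a joint): Spring pad of the left lane (track y = +36 mm): a black round button, 24 mm in diameter, axis 16 mm above the deck, standing 12 mm out of the stop block. Value 0 = out, 0.012 = flush with the block (m), growing up the slope. The spring takes about 1.5 N to start and 7 N at flush.
- pad_right (a joint): The same pad in the right lane (track y = -36 mm).
- vial: Small vial with a black screw cap, 20 mm in diameter, 40 mm high, standing left of the ramp. Origin at the centre of its underside. Not to be disturbed.
- fixture_block: Brass-coloured machined block, 34 x 34 x 30 mm, right of the ramp. Origin at the centre of its underside. Not to be disturbed.
- tape: Roll of tape lying flat, 96 mm across, 25 mm high, farther right. Origin at the centre of its underside. Not to be disturbed.
- bottle: White dispenser bottle, 62 mm in diameter, 116 mm high, at the far right. Origin at the centre of its underside. Not to be disturbed.
Not all that is in view belongs to the job. What is shaped like the long_roller but blue is not meant.

How it is judged:
By the outcome, as a careful person would: the job done as asked, in the order asked, and still so for the second after the job is handed in, while the arm keeps its last pose, push and grip.
It also fails if it takes over 48 s, if anything falls off the work surface, if the arm or the gripper's body presses on something with over 40 N, if the wrist force passes 120 N, or if a joint passes its speed limit or range.

### The arm

A 6-joint arm with a two-finger parallel gripper is mounted at the origin on a cart in front of the work surface, level with it; the furniture and walls round the work are solid. World frame = base frame: x ahead of the robot, y to its left, z up, the work surface at z = 0. Lengths are in mm, angles in rad, forces in N, time in s.
With the tool pointing down it reaches from about 300 to 825 mm from the base axis. Payload 5.4 kg.
Tool frame: the origin (TCP) lies between the finger pads; the fingertips stand 19 mm ahead of it and the grasp point (between the pads) is the TCP; z points along the fingers, y is the line along which they close (so a half turn about z gives the same grasp; the last joint's range is limited). The gripper opens to 92 mm and grips with 3 to 60 N. Pads are 20 mm wide; open, the fingers measure 128 mm over their backs; the gripper's body (75 mm by 189 mm) begins 69 mm behind the grasp point.
Start: joints at [-1.314, 0.158, 1.597, -0, 1.386, -0.21], TCP at [258.743, -513.477, 233.601] pointing down, gripper open.
Joint ranges: [-2.91, 2.91], [-0.94, 2.29], [0.18, 2.7], [-1.29, 4.43], [0.17, 2.64], [-3, 3]. Speed limits (rad/s): [2.57, 2.57, 3.14, 3.14, 3.14, 3.14].

### API

Orientations are given as [roll, pitch, yaw] about the fixed x, y, z axes, in that order (R = Rz(yaw) Ry(pitch) Rx(roll)).
In Python, from rig import telemetry, get_image, get_calibration, arm gives the robot as it stands.
- The arm moves only by the shell command python3 -m inch 'ROWS' [OPENING] [FORCE]. ROWS is JSON, a list of rows, each an object with "dp": the shift along the tool's x, y, z in cm, a list of three; "turn": the turn, a rotation vector about the tool's x, y, z in rad, a list of three. In form: [{"dp": [x, y, z], "turn": [ax, ay, az]}, ...]. A call has 1 to 8 rows; each row is the pose to reach, as a shift and turn from the pose commanded when the call began, along the tool's axes at that moment; what a row does not reach only later rows make up. A row lasts 1/12 s, in which the tool goes at most 41.7 mm and 7.16 degrees, less where a joint would pass 70% of its speed; a pose out of reach is approached as far as the arm can. A call with a gripper value outside its range is refused whole. OPENING is the closure in counts, from 0 (fully open) to 255 (shut), set as the call begins (- or left out, the last holds). The fingers move at their own pace and stop on an object; FORCE is the grip in N (left out, the last holds). Time passes only in rows, so rows that repeat a pose let the fingers close. It gives the time, the measured TCP pose, the force, the opening and the grip force at its end, in the units of the state.
- telemetry.read_state(): the state, without advancing time (a new reading comes with each control period).
- get_image(name): name is "scene" or "top"; returns the picture (400x640x3 uint8, red, green, blue); there is no depth.
- get_calibration(name): a dict with "fx", "fy", "cx", "cy" (pixels), "pose" (4x4, takes a point from camera to world coordinates). Camera axes: x right, y down, z forward; pixel columns grow to the right and rows downward; lengths in mm; the calibration is good to about 2 mm. A picture is of the moment at which its call begins. get_calibration takes no time and is no camera call.
- arm.sign_off(): hands the job in; it is judged then, once.
The state is a dict: "clock": time; "joint_positions": joint angles; "qvel": joint speeds; "joint_efforts": joint torques, N m; "eef_pos": TCP position; "tool_rot": TCP orientation; "force": force on the tool from outside, world axes, zero at the start; "torque": the same for the moment, N m; "grip_width": finger opening in mm; "grip_force": force on a finger pad.
Only numpy, scipy, OpenCV 4.12 (cv2) and the standard library are available. Lean on these libraries where they do the work, as an engineer would, in place of code of your own. Each camera call takes 0.05 s, during which the arm holds its last target. There are 200 camera calls.

## Working session

There is one attempt and no reset: what is moved stays moved. The work goes in short steps, Python scripts to look and compute and a shell command to move; the robot and the scene stay as the last step left them, time stands still between calls to the robot, and variables do not carry over. Pictures are saved under pics/ and viewed, at most 10 in all, crops included, and the job is handed in when it is done.

```bash
mkdir -p pics; ls
python3 - <<'E'
from rig import telemetry,get_image,get_calibration
import cv2,numpy as np
np.set_printoptions(precision=4,suppress=True)
for n in("scene","top"):
    cv2.imwrite(f"pics/{n}0.png",get_image(n)[:,:,::-1]); c=get_calibration(n); print(n,c["fx"],c["fy"],c["cx"],c["cy"]);print(np.array(c["pose"]))
print(telemetry.read_state())
E
```

```text
pics
scene 470.63213600121054 470.63213600121054 329.1743257368642 204.01176406820036
[[  -0.5766   -0.5792    0.5762 -332.2689]
 [  -0.8169    0.3944   -0.4209  631.3395]
 [   0.0165   -0.7134   -0.7005 1079.0281]
 [   0.        0.        0.        1.    ]]
top 388.6844816331824 388.6844816331824 321.6304918913952 196.29132646005385
[[   0.0216   -0.9986    0.0483  456.8931]
 [  -0.9997   -0.0209    0.0144    8.792 ]
 [  -0.0134   -0.0486   -0.9987 1046.2405]
 [   0.        0.        0.        1.    ]]
{'clock': 0.1, 'joint_positions': array([-1.3141,  0.159 ,  1.598 ,  0.    ,  1.3862, -0.2101]), 'qvel': array([-0.0004,  0.    , -0.0032, -0.0001, -0.0002,  0.0006]), 'joint_efforts': array([  0.0007, -38.6509, -32.2958,   0.0703,   0.0339,  -0.0001]), 'eef_pos': array([ 258.6327, -512.9767,  232.7466]), 'tool_rot': array([-3.14  , -0.0003,  0.4668]), 'force': array([-0.7648, -0.6923,  0.6978]), 'torque': array([-0.0446,  0.0113,  0.0322]), 'grip_force': 0.0, 'grip_width': 92.0927080207448}
```

View pics/scene0.png

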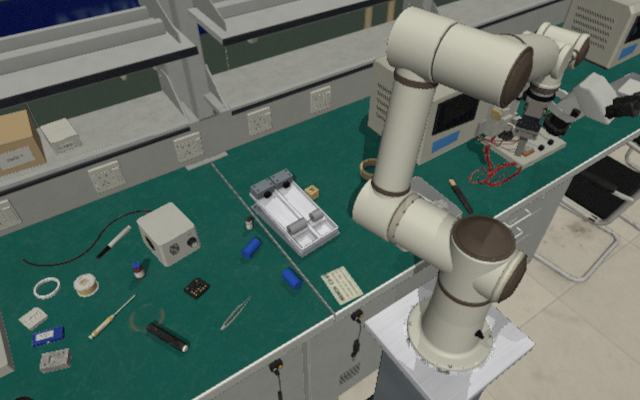

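View pics/top0.png

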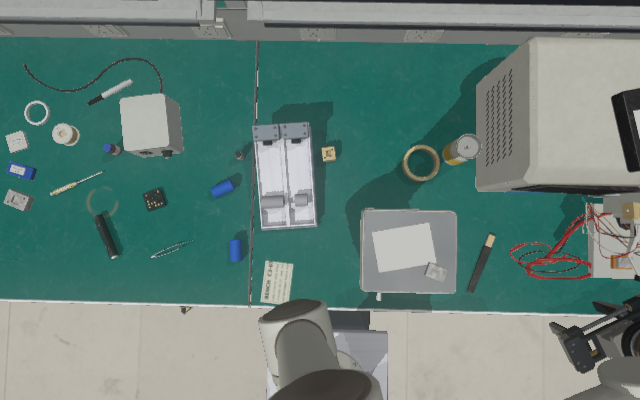

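Both views show the ramp, top view centre about (285,175). The grey roller at (271,202) in the left lane looks longer than the one at (301,200). The blue cylinders at (222,188) and (236,250) are decoys. I'll confirm with an enlarged crop.

Run:
```python
import cv2
t=cv2.imread("pics/top0.png")[110:240,225:345]; s=cv2.imread("pics/scene0.png")[160:260,235:350]
a=cv2.resize(t,None,fx=4.5,fy=4.5,interpolation=cv2.INTER_CUBIC)
cv2.imwrite("pics/c_top.png",a)
cv2.imwrite("pics/c_scene.png",cv2.resize(s,None,fx=6,fy=6,interpolation=cv2.INTER_CUBIC));
```

```text
(no output)
```

View pics/c_top.png

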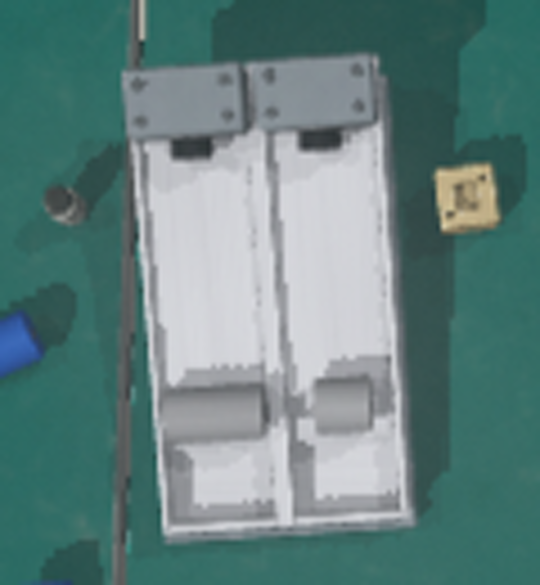

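View pics/c_scene.png

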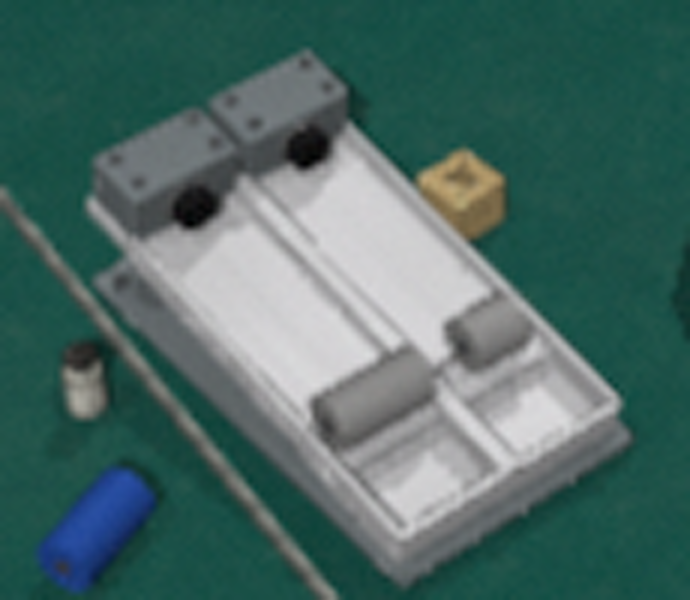

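The crops confirm it: the left lane (crop 214,412; image 272,201) holds the grey full-lane-width long roller, and the right lane (301,200) holds the short one. The blue ones lie off the ramp. Next I fit the track pose.

```bash
cat > fit.py <<'E'
import numpy as np, cv2
from rig import get_calibration
from scipy.optimize import least_squares
from scipy.spatial.transform import Rotation as Ro
C={n:get_calibration(n) for n in("top","scene")}
def proj(n,P):
    c=C[n];T=np.linalg.inv(np.array(c["pose"]));q=T[:3,:3]@P+T[:3,3]
    return np.array([c["fx"]*q[0]/q[2]+c["cx"],c["fy"]*q[1]/q[2]+c["cy"]])
def RT(X,Y,yaw): return Ro.from_euler("ZY",[yaw,-np.radians(8)]).as_matrix(),np.array([X,Y,40.])
def pts(w,xl):
    return {"top":[((129,139),(156,w,36)),((373,121),(156,-w,36)),((122,72),(194,w,36)),((375,56),(194,-w,36)),((214,411),(0,36,16)),((343,404),(0,-36,16)),((193,148),(149,36,20)),((320,139),(149,-36,20)),((167,528),(xl,71,7)),((411,518),(xl,-71,7))],
 "scene":[((95,160),(194,w,36)),((140,187),(156,w,36)),((308,50),(194,-w,36)),((348,95),(156,-w,36)),((197,207),(145,36,16)),((310,147),(145,-36,16)),((373,397),(0,36,15)),((490,328),(0,-36,15)),((402,537),(xl,71,7)),((622,404),(xl,-71,7))]}
sc={"top":(4.5,225,110),"scene":(6,235,160)}
def res(p,sp=False):
    R,t=RT(*p[:2],p[2]);out=[]
    for n,L in pts(p[3],p[4]).items():
        s,a,b=sc[n]
        for (u,v),q in L:
            px=np.array([(u+.5)/s-.5+a,(v+.5)/s-.5+b]);d=proj(n,R@np.array(q,float)+t)-px;out+=list(d)
    return np.array(out)
if __name__=="__main__":
    r=least_squares(res,[500,80,0,68,-68],loss="soft_l1")
    np.set_printoptions(precision=2,suppress=True);print(r.x[:2],r.x[2],r.x[3:]);print(res(r.x).reshape(-1,4))
    R,t=RT(*r.x[:3])
    for x,y,z in((0,0,0),(-40,36,0),(0,36,14),(140,36,16),(156,0,0)):print((x,y,z),R@[x,y,z]+t)
E
python3 fit.py
```

```text
[494.47 113.12] 0.08978466249047086 [ 67.48 -68.65]
[[ 0.16 -0.09  0.48  0.07]
 [ 0.4  -0.76 -1.09 -1.08]
 [ 0.14  0.49 -0.42  0.11]
 [-0.2   0.17  0.19  0.16]
 [-0.27  1.31  0.11 -0.18]
 [ 0.02 -1.09 -0.4   2.14]
 [-0.14 -0.66  0.37 -0.96]
 [ 0.69  0.82  0.57  0.91]
 [-0.13  0.07 -0.77  0.5 ]
 [-0.24 -0.29  0.24 -1.15]]
(0, 0, 0) [494.47 113.12  40.  ]
(-40, 36, 0) [451.79 145.42  34.43]
(0, 36, 14) [489.3  148.8   53.86]
(140, 36, 16) [627.1  161.21  75.33]
(156, 0, 0) [648.32 126.97  61.71]
```

```bash
cat > go.py <<'E'
# usage: go.py x y z  (fingertip target in track frame, mm) -> dp (cm), turn (rad) in the present tool axes
import sys, numpy as np
from scipy.spatial.transform import Rotation as Ro
from fit import RT
from rig import telemetry
R,t=RT(494.47,113.12,.0898)
s=telemetry.read_state(); Rt=Ro.from_euler("xyz",s["tool_rot"]).as_matrix(); Rg=R@np.diag([1,-1,-1.])
tip=s["eef_pos"]+Rt[:,2]*19
np.set_printoptions(precision=3,suppress=True)
print("t",round(s["clock"],2),"tip in track",R.T@(tip-t),"force in track",R.T@s["force"],"w",round(s["grip_width"],1),"q",s["joint_positions"])
if len(sys.argv)>3:
    g=R@np.array(list(map(float,sys.argv[1:4])))+t-Rg[:,2]*19
    print("dp",Rt.T@(g-s["eef_pos"])/10,"turn",Ro.from_matrix(Rt.T@Rg).as_rotvec())
E
python3 go.py -30 36 130
```

```text
t 0.1 tip in track [-264.027 -602.393  212.561] force in track [-0.719 -0.621  0.806] w 92.1 q [-1.314  0.159  1.598  0.     1.386 -0.21 ]
dp [ 45.87  -50.494   5.035] turn [-0.028  0.138  0.376]
```

```bash
python3 -m inch '[{"dp":[2.5,-2.8,0],"turn":[0,0,0.05]},{"dp":[5,-5.6,0],"turn":[0,0,0.1]},{"dp":[7.5,-8.4,0],"turn":[0,0,0.15]},{"dp":[10,-11.2,0],"turn":[0,0,0.2]},{"dp":[12.5,-14,0],"turn":[0,0,0.25]},{"dp":[15,-16.8,0],"turn":[0,0,0.3]},{"dp":[17.5,-19.6,0],"turn":[0,0,0.35]},{"dp":[20,-22.4,0],"turn":[0,0,0.376]}]' 255 10; python3 go.py -30 36 130
```

```text
clock: 0.77
eef_pos: [336.4, -221.5, 233.2]
tool_rot: [-3.141, 0.0, 0.088]
force: [1.1, 0.8, 0.6]
grip_width: 40.4
grip_force: 0.0
t 0.77 tip in track [-161.372 -319.099  198.579] force in track [1.212 0.688 0.451] w 40.4 q [-0.885 -0.318  2.046  0.     1.415  0.598]
dp [ 13.631 -35.535   4.996] turn [-0.     0.14  -0.002]
```

```bash
python3 -m inch '[{"dp":[1.5,-3.6,0],"turn":[0,0.02,0]},{"dp":[3,-7.2,0],"turn":[0,0.04,0]},{"dp":[4.5,-10.8,0],"turn":[0,0.06,0]},{"dp":[6,-14.4,0],"turn":[0,0.08,0]},{"dp":[7.5,-18,0],"turn":[0,0.1,0]},{"dp":[9,-21.6,0],"turn":[0,0.12,0]},{"dp":[10.5,-25.2,0],"turn":[0,0.14,0]},{"dp":[12,-28.8,0],"turn":[0,0.14,0]}]'; python3 go.py -30 36 120
```

```text
clock: 1.43
eef_pos: [429.5, 76.3, 233.4]
tool_rot: [-3.142, -0.141, 0.091]
force: [-0.0, 0.0, -0.1]
grip_width: 0.4
grip_force: 0.0
t 1.43 tip in track [-40.386 -30.835 182.021] force in track [-0.018  0.018 -0.111] w 0.4 q [-0.124 -0.345  2.071  0.031  1.278  1.349]
dp [ 1.039 -6.682  6.205] turn [-0.    -0.001  0.001]
```

```bash
python3 -m inch '[{"dp":[0.1,-2.2,1.5],"turn":[0,0,0]},{"dp":[0.3,-4.4,3],"turn":[0,0,0]},{"dp":[0.4,-6.7,5],"turn":[0,0,0]},{"dp":[0.4,-6.7,8],"turn":[0,0,0]},{"dp":[0.4,-6.7,11],"turn":[0,0,0]},{"dp":[0.4,-6.7,13],"turn":[0,0,0]},{"dp":[0.4,-6.7,13],"turn":[0,0,0]}]'; python3 go.py -33 36 6
python3 - <<'E'
from rig import get_image
import cv2
cv2.imwrite("pics/s1.png",cv2.resize(get_image("scene")[160:260,235:350,::-1],None,fx=6,fy=6,interpolation=cv2.INTER_CUBIC))
E
```

```text
clock: 2.02
eef_pos: [442.0, 142.9, 100.5]
tool_rot: [-3.141, -0.13, 0.091]
force: [-0.4, -0.8, -1.3]
grip_width: 0.3
grip_force: 0.0
t 2.02 tip in track [-40.814  34.42   47.832] force in track [-0.679 -0.772 -1.168] w 0.3 q [ 0.048 -0.077  2.127  0.007  0.962  1.524]
dp [ 0.803 -0.156  4.176] turn [-0.001  0.009  0.001]
```

View pics/s1.png

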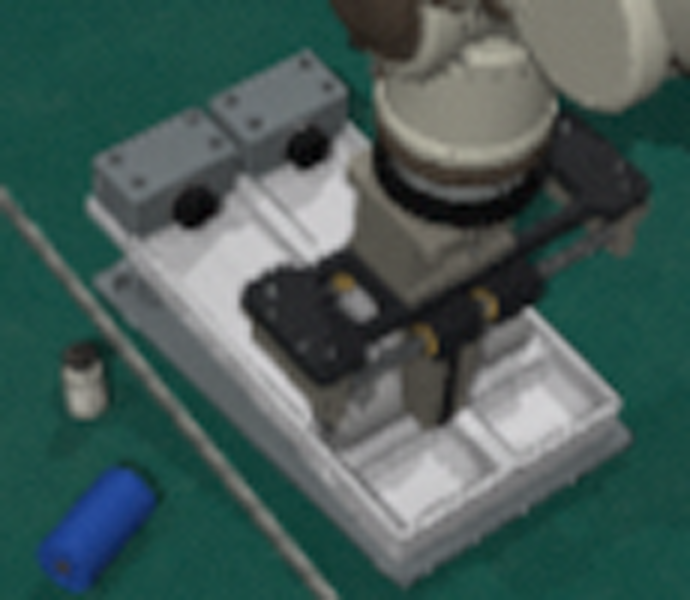

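The closed fingers (bottom at crop about (440,425)) hang over the gutter side of the left lane, and the roller behind them is undisturbed. I'll check that against the projection of the reckoned tip.

```bash
python3 - <<'E'
from fit import *
R,t=RT(494.47,113.12,.0898)
for q in((-51,34.4,48),(-51,52,48),(-51,16,48),(-31,16,48),(-31,52,48)):
    p=proj("scene",R@np.array(q,float)+t);print(q,(p-[235,160]+.5)*6-.5)
E
python3 go.py -33 36 6
```

```text
(-51, 34.4, 48) [443.69234574 424.73865017]
(-51, 52, 48) [414.64710406 442.22564251]
(-51, 16, 48) [473.67815054 406.68538195]
(-31, 16, 48) [447.83099403 379.49274004]
(-31, 52, 48) [388.85452715 414.46227656]
t 2.07 tip in track [-38.822  34.27   50.135] force in track [ 0.022 -0.384  0.506] w 0.4 q [ 0.047 -0.08   2.124  0.007  0.964  1.523]
dp [ 0.597 -0.171  4.41 ] turn [-0.     0.006  0.001]
```

```bash
python3 -m inch '[{"dp":[0.2,-0.2,1],"turn":[0,0,0]},{"dp":[0.3,-0.2,2],"turn":[0,0,0]},{"dp":[0.3,-0.2,3],"turn":[0,0,0]},{"dp":[0.3,-0.2,3.8],"turn":[0,0,0]},{"dp":[0.3,-0.2,4.4],"turn":[0,0,0]},{"dp":[0.3,-0.2,4.4],"turn":[0,0,0]},{"dp":[0.3,-0.2,4.4],"turn":[0,0,0]},{"dp":[0.3,-0.2,4.4],"turn":[0,0,0]}]'; python3 go.py -26 36 7
```

```text
clock: 2.73
eef_pos: [455.0, 145.8, 62.6]
tool_rot: [3.142, -0.141, 0.091]
force: [0.3, -0.0, 0.3]
grip_width: 0.7
grip_force: 0.0
t 2.73 tip in track [-32.822  36.064   8.487] force in track [ 0.337 -0.067  0.223] w 0.7 q [0.053 0.023 2.119 0.007 0.859 1.529]
dp [0.684 0.007 0.149] turn [-0.    -0.001  0.001]
```

```bash
python3 -m inch '[{"dp":[0.3,0,0.1],"turn":[0,0,0]},{"dp":[0.5,0,0.2],"turn":[0,0,0]},{"dp":[0.7,0,0.2],"turn":[0,0,0]},{"dp":[0.9,0,0.2],"turn":[0,0,0]},{"dp":[1.1,0,0.2],"turn":[0,0,0]},{"dp":[1.3,0,0.2],"turn":[0,0,0]},{"dp":[1.5,0,0.2],"turn":[0,0,0]},{"dp":[1.7,0,0.2],"turn":[0,0,0]}]'; python3 go.py 0 36 6
```

```text
clock: 3.4
eef_pos: [472.4, 147.4, 62.9]
tool_rot: [3.142, -0.141, 0.091]
force: [-1.3, -0.2, 0.3]
grip_width: 0.3
grip_force: 0.4
t 3.4 tip in track [-15.492  36.142   6.287] force in track [-1.277 -0.127  0.454] w 0.3 q [0.055 0.066 2.073 0.007 0.861 1.531]
dp [1.552 0.016 0.031] turn [-0.    -0.001  0.001]
```

```bash
python3 -m inch '[{"dp":[0.3,0,0],"turn":[0,0,0]},{"dp":[0.7,0,0],"turn":[0,0,0]},{"dp":[1.1,0,0],"turn":[0,0,0]},{"dp":[1.5,0,0],"turn":[0,0,0]},{"dp":[1.9,0,0],"turn":[0,0,0]},{"dp":[2.3,0,0],"turn":[0,0,0]},{"dp":[2.7,0,0],"turn":[0,0,0]},{"dp":[3.1,0,0],"turn":[0,0,0]}]'; python3 go.py 0 36 6;  python3 - <<'E'
from rig import get_image
import cv2
cv2.imwrite("pics/t2.png",cv2.resize(get_image("top")[110:240,225:345,::-1],None,fx=4.5,fy=4.5,interpolation=cv2.INTER_CUBIC))
E
```

```text
clock: 4.07
eef_pos: [502.8, 150.2, 67.0]
tool_rot: [-3.142, -0.14, 0.091]
force: [-1.8, -0.4, -0.1]
grip_width: 0.7
grip_force: 0.5
t 4.07 tip in track [15.279 36.159  6.153] force in track [-1.836 -0.241  0.148] w 0.7 q [0.057 0.134 1.989 0.006 0.878 1.533]
dp [-1.527  0.014  0.015] turn [-0.    -0.     0.001]
```

View pics/t2.png

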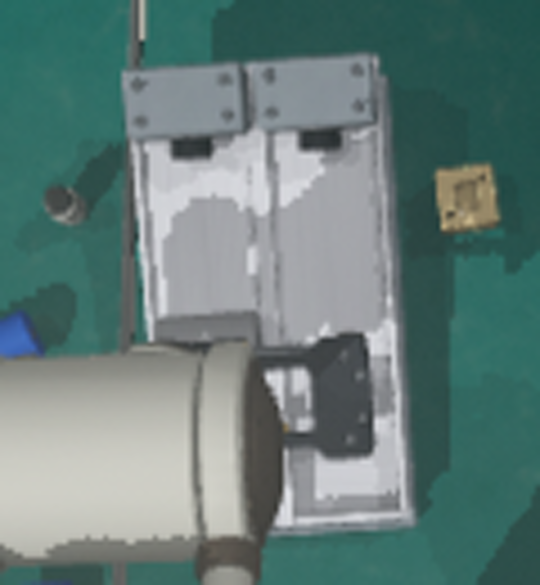

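The roller (crop about (207,328)) is ahead of the fingers, square in its lane and on the plain deck. I carry on pushing.

```bash
python3 -m inch '[{"dp":[0.4,0,0],"turn":[0,0,0]},{"dp":[0.9,0,0],"turn":[0,0,0]},{"dp":[1.4,0,0],"turn":[0,0,0]},{"dp":[1.9,0,0],"turn":[0,0,0]},{"dp":[2.4,0,0],"turn":[0,0,0]},{"dp":[2.9,0,0],"turn":[0,0,0]},{"dp":[3.4,0,0],"turn":[0,0,0]},{"dp":[3.9,0,0],"turn":[0,0,0]}]'; python3 -m inch '[{"dp":[0.4,0,0],"turn":[0,0,0]},{"dp":[0.9,0,0],"turn":[0,0,0]},{"dp":[1.4,0,0],"turn":[0,0,0]},{"dp":[1.9,0,0],"turn":[0,0,0]},{"dp":[2.4,0,0],"turn":[0,0,0]},{"dp":[2.8,0,0],"turn":[0,0,0]},{"dp":[3.2,0,0],"turn":[0,0,0]},{"dp":[3.5,0,0],"turn":[0,0,0]}]'; python3 go.py 114 36 6
```

```text
clock: 4.78
eef_pos: [541.4, 153.7, 72.5]
tool_rot: [3.142, -0.14, 0.091]
force: [-0.6, 0.0, -0.8]
grip_width: 0.7
grip_force: 0.5
clock: 5.45
eef_pos: [575.9, 156.8, 77.4]
tool_rot: [3.142, -0.14, 0.091]
force: [-1.2, 0.0, 0.2]
grip_width: 0.3
grip_force: 0.5
t 5.45 tip in track [89.4   36.211  6.245] force in track [-1.178  0.135  0.359] w 0.3 q [0.061 0.287 1.783 0.005 0.931 1.539]
dp [2.461 0.023 0.026] turn [-0.    -0.001  0.001]
```

```bash
python3 -m inch '[{"dp":[0.3,0,0],"turn":[0,0,0]},{"dp":[0.6,0,0],"turn":[0,0,0]},{"dp":[0.9,0,0],"turn":[0,0,0]},{"dp":[1.2,0,0],"turn":[0,0,0]},{"dp":[1.5,0,0],"turn":[0,0,0]},{"dp":[1.8,0,0],"turn":[0,0,0]},{"dp":[1.8,0,0],"turn":[0,0,0]},{"dp":[1.8,0,0],"turn":[0,0,0]}]';  python3 go.py 114 36 6; python3 -m inch '[{"dp":[0.1,0,0],"turn":[0,0,0]},{"dp":[0.2,0,0],"turn":[0,0,0]},{"dp":[0.3,0,0],"turn":[0,0,0]},{"dp":[0.4,0,0],"turn":[0,0,0]},{"dp":[0.4,0,0],"turn":[0,0,0]},{"dp":[0.4,0,0],"turn":[0,0,0]}]'; python3 go.py 114 36 6
```

```text
clock: 6.12
eef_pos: [592.6, 158.4, 79.4]
tool_rot: [-3.142, -0.139, 0.091]
force: [-3.4, -0.6, -0.2]
grip_width: 0.6
grip_force: 1.7
t 6.12 tip in track [106.303  36.316   5.829] force in track [-3.4   -0.292  0.268] w 0.6 q [0.062 0.323 1.733 0.005 0.947 1.54 ]
dp [ 0.768  0.032 -0.018] turn [-0.     0.001  0.001]
clock: 6.62
eef_pos: [595.7, 158.7, 79.7]
tool_rot: [3.142, -0.137, 0.091]
force: [-6.5, -0.9, 1.7]
grip_width: 0.5
grip_force: 3.0
t 6.62 tip in track [109.384  36.338   5.735] force in track [-6.293 -0.285  2.606] w 0.5 q [0.063 0.331 1.722 0.005 0.952 1.54 ]
dp [ 0.456  0.034 -0.028] turn [-0.     0.003  0.001]
```

```bash
for i in 1; do python3 -m inch '[{"dp":[0.1,0,0],"turn":[0,0,0]},{"dp":[0.2,0,0],"turn":[0,0,0]},{"dp":[0.3,0,0],"turn":[0,0,0]},{"dp":[0.3,0,0],"turn":[0,0,0]},{"dp":[0.3,0,0],"turn":[0,0,0]}]' >/dev/null; python3 go.py; python3 -m inch '[{"dp":[0.1,0,0],"turn":[0,0,0]},{"dp":[0.2,0,0],"turn":[0,0,0]},{"dp":[0.2,0,0],"turn":[0,0,0]},{"dp":[0.2,0,0],"turn":[0,0,0]}]' >/dev/null; python3 go.py; python3 -m inch '[{"dp":[0.1,0,0],"turn":[0,0,0]},{"dp":[0.2,0,0],"turn":[0,0,0]},{"dp":[0.2,0,0],"turn":[0,0,0]},{"dp":[0.2,0,0],"turn":[0,0,0]}]' >/dev/null; python3 go.py; done
```

```text
t 7.03 tip in track [111.774  36.366   5.57 ] force in track [-7.989 -0.477  3.139] w 0.7 q [0.063 0.337 1.713 0.005 0.956 1.54 ]
t 7.37 tip in track [113.315  36.395   5.38 ] force in track [-7.783 -0.275  3.645] w 0.6 q [0.063 0.341 1.708 0.005 0.958 1.54 ]
t 7.7 tip in track [114.624  36.417   5.175] force in track [-10.03   -0.402   4.395] w 0.6 q [0.063 0.345 1.703 0.004 0.961 1.54 ]
```

```bash
python3 -m inch '[{"dp":[0.1,0,0],"turn":[0,0,0]},{"dp":[0.2,0,0],"turn":[0,0,0]},{"dp":[0.2,0,0],"turn":[0,0,0]},{"dp":[0.2,0,0],"turn":[0,0,0]}]' >/dev/null; python3 go.py; python3 -m inch '[{"dp":[0.1,0,0],"turn":[0,0,0]},{"dp":[0.2,0,0],"turn":[0,0,0]},{"dp":[0.2,0,0],"turn":[0,0,0]},{"dp":[0.2,0,0],"turn":[0,0,0]}]' >/dev/null; python3 go.py;  python3 - <<'E'
from rig import get_image
import cv2
cv2.imwrite("pics/s3.png",cv2.resize(get_image("scene")[160:260,235:350,::-1],None,fx=6,fy=6,interpolation=cv2.INTER_CUBIC))
E
```

```text
t 8.03 tip in track [114.715  36.54    4.562] force in track [-14.526  -0.3     6.136] w 0.7 q [0.063 0.349 1.698 0.004 0.966 1.541]
t 8.37 tip in track [114.797  36.632   3.903] force in track [-18.087  -0.027   7.38 ] w 0.4 q [0.064 0.353 1.694 0.004 0.97  1.541]
```

View pics/s3.png

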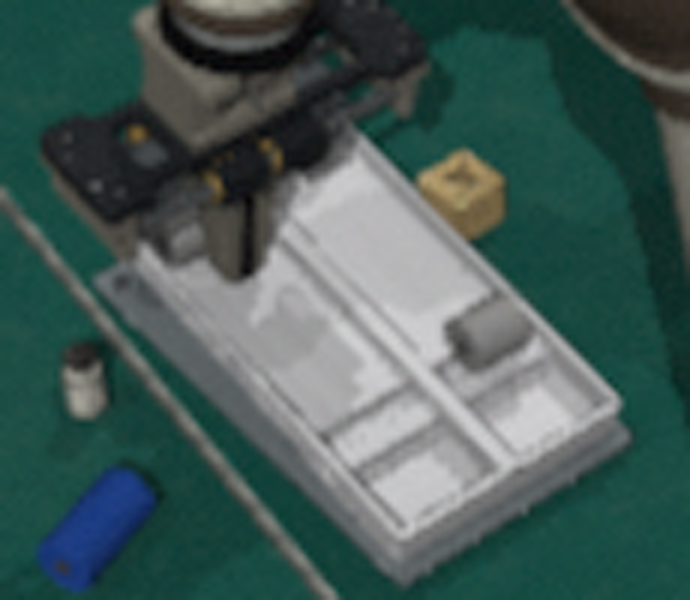

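The fingers have the roller at the top of the left lane (crop about (190,235)). The short roller sits in its groove at (490,328), and the vial and the brass block have not moved. The tip has stopped dead at 114.7 mm (114 expected) while force rises to 18 N, so the pad is flush. I'll check that the hold is steady.

```bash
python3 -m inch '[{"dp":[0,0,0],"turn":[0,0,0]},{"dp":[0,0,0],"turn":[0,0,0]},{"dp":[0,0,0],"turn":[0,0,0]},{"dp":[0,0,0],"turn":[0,0,0]},{"dp":[0,0,0],"turn":[0,0,0]},{"dp":[0,0,0],"turn":[0,0,0]},{"dp":[0,0,0],"turn":[0,0,0]},{"dp":[0,0,0],"turn":[0,0,0]}]' >/dev/null; python3 go.py; python3 -m inch '[{"dp":[0,0,0],"turn":[0,0,0]},{"dp":[0,0,0],"turn":[0,0,0]},{"dp":[0,0,0],"turn":[0,0,0]},{"dp":[0,0,0],"turn":[0,0,0]},{"dp":[0,0,0],"turn":[0,0,0]},{"dp":[0,0,0],"turn":[0,0,0]},{"dp":[0,0,0],"turn":[0,0,0]},{"dp":[0,0,0],"turn":[0,0,0]}]' >/dev/null; python3 go.py
```

```text
t 9.08 tip in track [114.766  36.623   3.888] force in track [-17.986  -0.206   8.889] w 0.2 q [0.064 0.353 1.694 0.004 0.97  1.541]
t 9.75 tip in track [114.747  36.652   3.873] force in track [-17.686  -0.966   8.213] w 0.2 q [0.064 0.353 1.694 0.004 0.97  1.541]
```

Position and force stayed steady over 1.3 s, so I'm handing it in.

```bash
python3 -c "
from rig import arm;print(arm.sign_off())"
```

```text
the job is handed in; nothing more can be done
None
```

Handed in at about 9.8 s: the long roller is up the left lane and the closed fingers are holding it against the stop at about 18 N. The pad reads flush from the tip stopping at 114.7 mm (114 expected); the hand hid the pad itself from the camera. The short roller, vial and brass block look unmoved in the last picture; the tape and bottle were outside that crop, but the arm stayed well clear of them.

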